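# Sweep the fitting board, unscrew the pin jar's tight cap and hold it over the mouth

### The arm

A 7-joint arm with a two-finger parallel gripper is mounted at the origin on a cart in front of the work surface, level with it; the furniture and walls round the work are solid. World frame = base frame: x ahead of the robot, y to its left, z up, the work surface at z = 0. Lengths are in m, angles in degrees, forces in N, time in s.
With the tool pointing down it reaches from about 0.425 to 1.025 m from the base axis. Payload 9.4 kg.
Tool frame: the origin (TCP) lies at the very end of the fingers, on their centre line; the grasp point (between the pads) lies 19 mm behind it (arm.tcp_to_grasp is the distance from the TCP to the grasp point, in m); z points along the fingers, y is the line along which they close (so a half turn about z gives the same grasp; the last joint's range is limited). The gripper opens to 93 mm and grips with 3 to 60 N. Pads are 15 mm wide; open, the fingers measure 128 mm over their backs; the gripper's body (75 mm by 188 mm) begins 65 mm behind the grasp point.
Start: joints at [64.188, 34.337, -0.143, 91.639, 0.103, 54.024, -4.572], TCP at [0.265, -0.675, 0.219] pointing down, gripper open.
Joint ranges: [-147.43, 147.43], [-19.82, 112.94], [-74.19, 73.91], [6.32, 146.72], [-59.91, 239.91], [6.04, 106.73], [-150.56, 150.56]. Speed limits (degrees/s): [127.2, 127.2, 172.46, 172.46, 180, 180, 180].

### API

Orientations are given as a 3x3 rotation matrix whose columns are the frame's x, y, z axes.
In Python, from plant import arm, camera, get_calibration, finder gives the robot as it stands.
- The arm moves only by the tool jog_arm, never from a script. Its argument "deltas" is a list of rows, each an object with "dr": the turn, a rotation vector about the tool's x, y, z as a fraction of full scale, a list of three; "travel": the shift along the tool's x, y, z as a fraction of full scale, a list of three; "jaw": the opening, from 0 (shut) to 1 (fully open). In form: [{"dr": [wx, wy, wz], "travel": [tx, ty, tz], "jaw": jaw}, ...]. A call has 1 to 8 rows; each row is the pose to reach, as a shift and turn from the pose commanded when the call began, along the tool's axes at that moment; what a row does not reach only later rows make up. Full scale, the value 1, is 0.3 m for a shift and 0.5 rad for a turn. A row lasts 1/12 s, in which the tool goes at most 41.7 mm and 7.16 degrees, less where a joint would pass 70% of its speed; a pose out of reach is approached as far as the arm can. A call with a number of a shift or a turn outside -1 to 1 is refused whole. A call with a gripper value outside its range is refused whole. The fingers move at their own pace and stop on an object; "grip_force" is the grip in N (left out, the last holds). Time passes only in rows, so rows that repeat a pose let the fingers close. It gives the time, the measured TCP pose, the force, the opening and the grip force at its end, in the units of the state.
- arm.read_state(): the state, without advancing time (a new reading comes with each control period).
- camera(name): name is "scene" or "top" or "wrist"; returns (picture, depth): 480x640x3 uint8, blue, green, red; 480x640 float32, m along the optical axis (not along the pixel's ray), 0 where there is no reading.
- get_calibration(name): a dict with "camera_matrix" (3x3 intrinsics, pixels), "rvec" (rotation vector, rad) and "tvec" (3), from world to camera coordinates, as OpenCV has them. Camera axes: x right, y down, z forward; pixel columns grow to the right and rows downward; lengths in m; the calibration is good to about 2 mm. A picture is of the moment at which its call begins: read the wrist's pose just before it. get_calibration takes no time and is no camera call; for the wrist camera it gives the pose at the moment of the call.
- arm.sign_off(): hands the job in; it is judged then, once.
Trained networks look in the newest picture that a camera, given by its name, has taken for a name from the list of things; names that differ only in an ending like _2 or _b are one class to them, and where a whole thing is asked for, a point or a joint stands for the part that bears it (a point fixed in the world has none). Each returns a list of dicts, best first, with "p" (0 to 1); they miss things now and then, are a little off and sometimes report something else, mostly with a low value. They report only what shows in the picture. A call takes as long as a camera call. They do not tell look-alikes from the thing itself.
- finder.spot_in(camera, label): "xy" ([column, row] in pixels, amid what is visible of it).
- finder.tip_of(camera, label): "xy" ([column, row] in pixels: a listed point, or the origin of a listed thing).
The state is a dict: "clock": time; "joints": joint angles; "qvel": joint speeds; "tau": joint torques, N m; "tcp_pos": TCP position; "tcp_rot": TCP orientation; "ft_force": force on the tool from outside, world axes, zero at the start; "wrist_torque": the same for the moment, N m; "finger_gap": opening from 0.0 (shut) to 1.0 (fully open); "grasp_force": force on a finger pad.
Only numpy, scipy, OpenCV 4.12 (cv2) and the standard library are available. Lean on these libraries where they do the work, as an engineer would, in place of code of your own. Each camera call takes 0.05 s, during which the arm holds its last target. There are 200 camera calls.

### The job

With the brush, not the fingers, sweep the three wood off-cuts off the fitting board onto the bench so that none can get into the pins, and lay the brush back down flat on the bench, off the board. Then unscrew the tight cap of the glass pin jar, whose square foot is braced in the board's recess and must stay down in it, and once the threads let go lift the cap straight up and stop: finish while still gripping the cap, level and still, about two or three centimetres above the jar's mouth. Do not disturb the handle blank, the ferrule or the loupe.

Things in the scene. Friction and masses are not known exactly. Their poses are not given: they have to be found in the camera images.
- board_top (a point): plywood fitting board, 120 mm (its x) by 350 mm (its y), 18 mm thick, screwed flat to the bench. The point is the centre of its top face; its axes are the board's, z up. A square recess for the jar, 64 mm wide, 10 mm deep, is centred at y = +130 mm. The off-cuts lie at y = -20 to -145 mm; the free short end beside them is at y = -175 mm.
- jar_mouth (a point): square clear-glass jar with brass pins in it, body 62 x 62 mm, loose in the recess (1 mm play all round). The point is the centre of its rim, 57 mm above its underside and 47 mm above the board's top; z up along the jar's axis. Round neck 44 mm wide, 13 mm high, with three short inclined threads. About 0.3 kg.
- cap_mid (a point): round aluminium screw cap on the jar, 56 mm across, 16.5 mm tall, finely knurled. The point is its centre, half-way up (8 mm below its flat top); z up along its axis. Three lugs inside its lower edge sit under the jar's threads; a springy sealing disc inside makes it tight: about 0.3 to 0.6 N m to turn, so grip it firmly (30 N or more).
- cap: the same cap; origin at the centre of its lower edge. It unscrews anticlockwise seen from above: wherever it starts, the lugs are out of the threads after 50 to 65 degrees and meet a stop after 90 to 105, so turn it about 75 degrees, then lift straight up. Unscrewing alone raises it at most 2 mm. Lifted before it is loose, it pulls the jar along.
- jar: the same jar; origin at the centre of its underside.
- brush_mid (a point): scrubbing brush lying bristles down on the bench behind the board: 56 mm wide (its x), 152 mm long (its y), 46 mm high, wooden back (upper 20 mm), bristles below (rigid here), 70 g. The point is its centre, 23 mm above its underside. Grip the wooden back across the 56 mm width, high enough that the fingers stay clear above the off-cuts.
- brush: the same brush; origin at the centre of its underside.
- chip_1_mid (a point): loose wood off-cut on the board, 26 x 13 x 7 mm, 12 g; its centre.
- chip_2_mid (a point): loose wood off-cut on the board, 22 x 15 x 8 mm, 12 g; its centre.
- chip_3_mid (a point): loose wood off-cut on the board, 28 x 12 x 7 mm, 12 g; its centre.
- chip_1: the first off-cut; origin under its centre.
- chip_2: the second off-cut; origin under its centre.
- chip_3: the third off-cut; origin under its centre.
- blank_dark: dark octagonal wooden handle blank, 118 mm long, lying behind the board's left end; leave it.
- ferrule_pale: pale ring-shaped handle ferrule, 23 mm across, 22 mm high, behind the board; leave it.
- loupe: black eye loupe, a ring 37 mm across and 22 mm high, behind the board; leave it.
Mind the look-alikes: they are no part of the job. Of the things shaped like the cap, the aluminium one is meant.

How it is judged:
By the outcome, as a careful person would: the job done as asked, in the order asked, and still so for the second after the job is handed in, while the arm keeps its last pose, push and grip.
It also fails if it takes over 54 s, if anything falls off the work surface, if the arm or the gripper's body presses on something with over 40 N, if the wrist force passes 120 N, or if a joint passes its speed limit or range.

## Working session

There is one attempt and no reset: what is moved stays moved. The work goes in short steps, Python scripts to look and compute and a tool call to move; the robot and the scene stay as the last step left them, time stands still between calls to the robot, and variables do not carry over. Pictures are saved under pics/ and viewed, at most 10 in all, crops included, and the job is handed in when it is done.

Besides the shell and the picture viewer there is one more tool, called after "Request:" as name(argument=value, ...), one argument or row to a line, values as JSON. jog_arm: Moves the arm, as the interface text tells. Its arguments: {"type":"object","properties":{"deltas":{"type":"array"},"grip_force":{"type":"number"}},"required":["deltas"]}

```bash
mkdir -p pics; ls; cat > h.py <<'E'
import numpy as np, cv2
from plant import arm, camera, get_calibration, finder
def cal(n):
    c=get_calibration(n); R,_=cv2.Rodrigues(np.array(c["rvec"],float)); return np.array(c["camera_matrix"],float),R,np.array(c["tvec"],float).ravel()
def pt(n,xy,depth=None,z=None):
    K,R,t=cal(n); ray=np.linalg.inv(K)@[xy[0],xy[1],1.]
    if z is None:
        c,r=int(round(xy[0])),int(round(xy[1])); w=depth[max(r-2,0):r+3,max(c-2,0):c+3]; w=w[w>0]
        return R.T@(ray*np.median(w)-t) if w.size else None
    o=-R.T@t; d=R.T@ray; return o+d*(z-o[2])/d[2]
E
python3 - <<'E'
from h import *
np.set_printoptions(precision=3,suppress=True)
for n in("top","scene"):
    im,d=camera(n); cv2.imwrite(f"pics/{n}0.png",im); np.save(f"{n}0.npy",d)
    for l in ["board_top","jar_mouth","cap_mid","brush_mid","chip_1_mid","blank_dark","ferrule_pale","loupe"]:
        for f in finder.tip_of(n,l)[:4]:
            print(n,l,np.round(f["xy"]),round(f["p"],2),pt(n,f["xy"],d))
s=arm.read_state(); print(s["clock"],s["tcp_rot"],s["tcp_pos"],arm.tcp_to_grasp)
E
```

```text
pics
top jar_mouth [277. 295.] 0.69 [0.442 0.204 0.071]
top jar_mouth [211. 225.] 0.44 [0.569 0.324 0.02 ]
top cap_mid [280. 299.] 0.86 [0.436 0.199 0.071]
top cap_mid [260. 212.] 0.67 [0.59  0.239 0.017]
top cap_mid [344. 211.] 0.65 [0.588 0.09  0.017]
top cap_mid [348. 162.] 0.64 [0.675 0.08  0.017]
top brush_mid [432. 194.] 0.87 [ 0.607 -0.059  0.046]
top chip_1_mid [398. 301.] 0.58 [0.429 0.004 0.026]
top blank_dark [213. 221.] 0.57 [0.575 0.321 0.019]
top ferrule_pale [300. 162.] 0.5 [0.679 0.166 0.014]
top loupe [288. 178.] 0.72 [0.655 0.189 0.001]
scene board_top [365. 285.] 0.72 [0.454 0.069 0.017]
scene cap_mid [246. 315.] 0.84 [0.583 0.247 0.016]
scene cap_mid [262. 250.] 0.82 [0.67  0.091 0.017]
scene cap_mid [338. 312.] 0.77 [0.43  0.204 0.072]
scene cap_mid [295. 263.] 0.56 [0.596 0.088 0.017]
scene brush_mid [328. 220.] 0.82 [ 0.596 -0.029  0.046]
scene chip_1_mid [398. 268.] 0.51 [0.424 0.001 0.025]
scene chip_1_mid [335. 311.] 0.49 [0.435 0.205 0.071]
scene ferrule_pale [327. 228.] 0.73 [ 0.586 -0.01   0.043]
0.9 [[ 0.931  0.365 -0.   ]
 [ 0.365 -0.931 -0.   ]
 [-0.     0.    -1.   ]] [ 0.265 -0.675  0.219] 0.0188
```

View pics/top0.png

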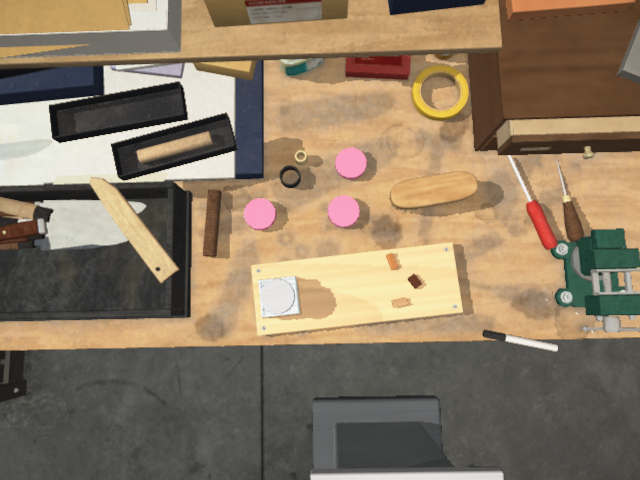

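View pics/scene0.png

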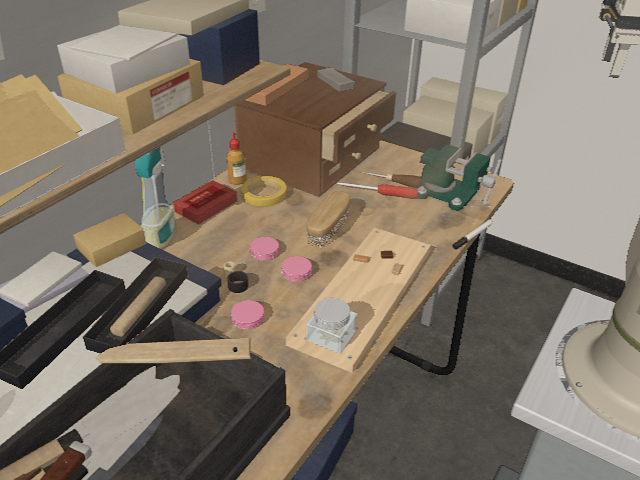

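The aluminium cap is at top (278,296) / scene (332,312). The look-alikes are three pink caps at top (259,213), (343,211) and (350,163). The brush is at (433,190), and the off-cuts are at (392,262), (415,281) and (401,301).

```bash
python3 - <<'E'
from h import *
np.set_printoptions(precision=4,suppress=True)
d=np.load("top0.npy"); im=cv2.imread("pics/top0.png"); K,R,t=cal("top")
v,u=np.mgrid[0:480,0:640]; P=(np.stack([u,v,np.ones_like(u)],-1)@np.linalg.inv(K).T*d[...,None]-t)@R
Z=P[...,2]; x,y=P[...,0],P[...,1]
print("bench z",np.median(Z[240:260,480:500]),"vise max",Z[225:335,545:640].max(), "cabinet x min",x[(Z>.1)&(u>470)&(u<640)&(v<170)].min(), "near shelf",Z[:60,200:460].max(),"drawers zmax",Z[:150,505:].max())
def rect(m,name):
    n,l,st,_=cv2.connectedComponentsWithStats(m.astype(np.uint8)); i=1+np.argmax(st[1:,4]); q=P[l==i]
    r=cv2.minAreaRect((q[:,:2]*1000).astype(np.float32)); print(name,st[i,4],r,"z",np.median(q[:,2]),q[:,2].max()); return r
def box(a,b,c,e): return (u>a)&(u<b)&(v>c)&(v<e)
rb=rect((Z>.011)&box(240,475,238,340),"board")
print(cv2.boxPoints(rb))
rect((Z>.03)&box(380,490,165,215),"brush")
rect((Z>.06)&box(240,320,270,325),"cap")
hsv=cv2.cvtColor(im,cv2.COLOR_BGR2HSV)
for n,b in(("a",(380,405,250,273)),("b",(404,428,271,291)),("c",(388,414,294,310))):
    rect((Z>.0215)&box(*b),n)
print("blank",pt("top",(213,221),d),"pen",pt("top",(490,334),d),pt("top",(555,348),d),"screwdr",pt("top",(510,158),d),pt("top",(552,246),d))
for c in (250,350,440,500): print("edge",c,x[:,c][(Z[:,c]>-.01)].min())
big=cv2.resize(im[150:340,230:500],None,fx=2.9,fy=2.9,interpolation=cv2.INTER_CUBIC); cv2.imwrite("pics/crop1.png",big)
E
```

```text
bench z 0.00046909790253422045 vise max 0.91516292635146 cabinet x min 0.41605649619589496 near shelf 0.91516292635146 drawers zmax 0.91516292635146
board 14408 ((453.3989562988281, 74.56658172607422), (120.24984741210938, 350.2846374511719), 5.17334508895874) z 0.018784146060911368 0.91516292635146
[[ 377.7265  243.574 ]
 [ 409.3114 -105.2837]
 [ 529.0714  -94.4409]
 [ 497.4865  254.4169]]
brush 2453 ((556.441650390625, 14.488128662109375), (96.6222915649414, 333.59442138671875), 37.7891731262207) z 0.046426824272833705 0.91516292635146
cap 968 ((442.5640563964844, 174.55162048339844), (56.534873962402344, 114.02449035644531), 1.7556012868881226) z 0.07165508979451071 0.91516292635146
a 123 ((495.98529052734375, 10.874242782592773), (32.76091384887695, 14.337961196899414), 27.346725463867188) z 0.02479103427565741 0.029080144373755317
b 124 ((436.17401123046875, 39.42031478881836), (22.743682861328125, 158.08302307128906), 22.778465270996094) z 0.026277545297963445 0.91516292635146
c 124 ((419.9817810058594, 51.026939392089844), (15.908811569213867, 130.61544799804688), 10.364830017089844) z 0.025279595384387225 0.91516292635146
blank [0.5757 0.3206 0.0189] pen [ 0.3708 -0.1495  0.0139] [ 0.3456 -0.2561  0.0125] screwdr [ 0.6761 -0.2067  0.0131] [ 0.5166 -0.263   0.0208]
edge 250 0.36165630328750914
edge 350 0.13828638324256892
edge 440 0.1377804627374023
edge 500 0.13647283804449728
```

View pics/crop1.png

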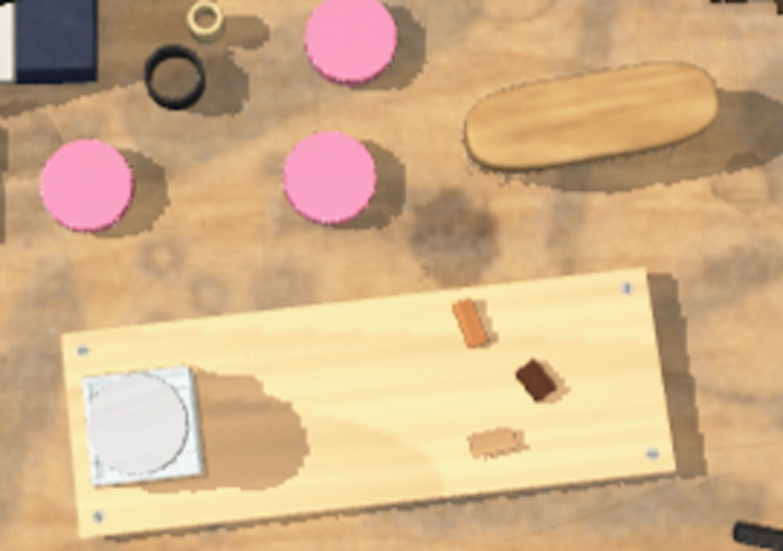

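The crop shows the silver disc cap on the glass jar in the recess at (138,422). It's the only non-pink cap, so it's the one meant. The three off-cuts are at (470,323), (536,380) and (497,442), and the brush is at (590,115). The zero-depth pixels need masking out, so I'm refitting.

```bash
cat > fit.py <<'E'
from h import *
np.set_printoptions(precision=4,suppress=True)
def cloud(n,d):
    K,R,t=cal(n); v,u=np.mgrid[0:480,0:640]
    P=(np.stack([u,v,np.ones_like(u)],-1)@np.linalg.inv(K).T*d[...,None]-t)@R; P[d<=0]=-9
    return P,u,v
def rect(P,m,name):
    n,l,st,_=cv2.connectedComponentsWithStats(m.astype(np.uint8)); i=1+np.argmax(st[1:,4]); q=P[l==i]
    r=cv2.minAreaRect((q[:,:2]*1000).astype(np.float32)); print(name,st[i,4],np.round(r[0],1),np.round(r[1],1),round(r[2],1),"z",np.median(q[:,2]).round(4),q[:,2].max().round(4)); return r
E
python3 - <<'E'
from fit import *
d=np.load("top0.npy"); P,u,v=cloud("top",d); x,y,Z=P[...,0],P[...,1],P[...,2]
def box(a,b,c,e): return (u>a)&(u<b)&(v>c)&(v<e)
rect(P,(Z>.03)&box(380,490,165,215),"brush")
rect(P,(Z>.06)&box(240,320,270,325),"cap")
for n,b in(("a",(380,405,250,273)),("b",(404,428,271,291)),("c",(388,414,294,310))): rect(P,(Z>.0215)&box(*b),n)
for nm,b in (("vise",(545,640,225,335)),("cab",(470,640,0,156)),("shelf",(190,500,0,70)),("sd",(500,545,150,220))):
    m=box(*b)&(Z>-.5); print(nm,Z[m].max(),"x",x[m&(Z>.05)].min() if (m&(Z>.05)).any() else 0, "y",y[m&(Z>.05)].max() if (m&(Z>.05)).any() else 0)
E
```

```text
brush 2444 [616.8 -62.9] [ 52.1 149.4] 8.0 z 0.0464 0.0517
cap 962 [441.6 203.6] [55.4 56. ] 20.7 z 0.0716 0.0762
a 123 [496.   10.9] [32.8 14.3] 27.3 z 0.0248 0.0291
b 123 [463.8 -26.1] [22.1 18.5] 41.3 z 0.0262 0.0319
c 120 [428.2   0.6] [13.  28.4] 12.8 z 0.0252 0.0295
vise 0.10049278436250986 x 0.3737624215566815 y -0.29286905645913935
cab 0.31247391050113166 x 0.6417628416519731 y -0.06623160845997343
shelf 0.35917121770703275 x 0.7360654448124436 y 0.3509852223011917
sd 0.11712167151279247 x 0.6576287099069749 y -0.15823628121638214
```

```bash
cat > go.py <<'E'
import sys
from h import *
# usage: go.py x y z psi  -> fractions of full scale from the current pose
np.set_printoptions(precision=4,suppress=True)
s=arm.read_state(); R=np.array(s["tcp_rot"]); p=np.array(s["tcp_pos"]); a=list(map(float,sys.argv[1:]))
ps=np.deg2rad(a[3]); Y=np.array([np.cos(ps),np.sin(ps),0]); Zt=np.array([0,0,-1.]); T=np.c_[np.cross(Y,Zt),Y,Zt]
rv=cv2.Rodrigues(R.T@T)[0].ravel()
print("clock",round(s["clock"],2),"p",p,"psi",round(np.degrees(np.arctan2(R[1,1],R[0,1])),2),"F",np.array(s["ft_force"]),"gap",round(s["finger_gap"],3),"gf",s["grasp_force"],"j",np.round(s["joints"]))
print("travel",R.T@(np.array(a[:3])-p)/.3,"dr",rv/.5)
E
python3 go.py .48 -.09 .22 8
python3 - <<'E'
from fit import *
d=np.load("top0.npy"); P,u,v=cloud("top",d); x,y,Z=P[...,0],P[...,1],P[...,2]
for z in (.05,.1,.2,.3):
    for xm in(.66,.7,.75,.8):
        m=(Z>z)&(x<xm)&(x>.5)&(y<.1)&(y>-.5)&(v<215); print(z,xm,m.sum(),y[m].max() if m.any() else None)
E
```

```text
clock 0.9 p [ 0.2647 -0.6749  0.2187] psi -68.58 F [-0.0066 -0.1052  0.5646] gap 1.005 gf 0.0 j [64. 34. -0. 92.  0. 54. -5.]
travel [ 1.38   -1.5531 -0.0046] dr [-0.      0.0001 -2.6733]
0.05 0.66 1979 -0.002519094795838905
0.05 0.7 4949 -0.002519094795838905
0.05 0.75 13759 0.09998700864759126
0.05 0.8 25058 0.09998700864759126
0.1 0.66 1789 -0.15733216210239173
0.1 0.7 3971 -0.1438898625450551
0.1 0.75 11235 0.09998700864759126
0.1 0.8 22270 0.09998700864759126
0.2 0.66 0 None
0.2 0.7 0 None
0.2 0.75 2347 0.09998700864759126
0.2 0.8 8631 0.09998700864759126
0.3 0.66 0 None
0.3 0.7 0 None
0.3 0.75 1003 0.0999798256770466
0.3 0.8 5462 0.0999798256770466
```

Request:
jog_arm(
  deltas=[
    {"dr": [0, 0, -0.9], "travel": [0.6, -0.9, -0.1], "jaw": 1},
    {"dr": [0, 0, -0.9], "travel": [0.6, -0.9, -0.1], "jaw": 1},
    {"dr": [0, 0, -0.9], "travel": [0.6, -0.9, -0.1], "jaw": 1},
    {"dr": [0, 0, -0.9], "travel": [0.6, -0.9, -0.1], "jaw": 1},
    {"dr": [0, 0, -0.9], "travel": [0.6, -0.9, -0.1], "jaw": 1},
    {"dr": [0, 0, -0.9], "travel": [0.6, -0.9, -0.1], "jaw": 1},
    {"dr": [0, 0, -0.9], "travel": [0.6, -0.9, -0.1], "jaw": 1},
    {"dr": [0, 0, -0.9], "travel": [0.6, -0.9, -0.1], "jaw": 1},
  ],
)

```text
clock: 1.57
tcp_pos: [0.3339, -0.3551, 0.2491]
tcp_rot: [[0.679, 0.734, 0.0], [0.734, -0.679, -0.0], [0.0, 0.0, -1.0]]
ft_force: [0.9, 0.5, -0.4]
finger_gap: 1.0
grasp_force: 0.0
```

```bash
python3 go.py .46 -.08 .20 8
```

```text
clock 1.57 p [ 0.3339 -0.3551  0.2491] psi -42.75 F [ 0.9479  0.5306 -0.3673] gap 1.0 gf 0.0 j [ 49.  16. -11. 120.   4.  45.  -7.]
travel [ 0.9587 -0.3139  0.1638] dr [ 0.0008 -0.0001 -1.7714]
```

Request:
jog_arm(
  deltas=[
    {"dr": [0, 0, -0.9], "travel": [0.9, -0.3, 0.1], "jaw": 1},
    {"dr": [0, 0, -0.9], "travel": [0.9, -0.3, 0.1], "jaw": 1},
    {"dr": [0, 0, -0.9], "travel": [0.9, -0.3, 0.1], "jaw": 1},
    {"dr": [0, 0, -0.9], "travel": [0.9, -0.3, 0.1], "jaw": 1},
    {"dr": [0, 0, -0.9], "travel": [0.9, -0.3, 0.1], "jaw": 1},
    {"dr": [0, 0, -0.9], "travel": [0.9, -0.3, 0.1], "jaw": 1},
    {"dr": [0, 0, -0.9], "travel": [0.9, -0.3, 0.1], "jaw": 1},
    {"dr": [0, 0, -0.9], "travel": [0.9, -0.3, 0.1], "jaw": 1},
  ],
)

```text
clock: 2.23
tcp_pos: [0.4542, -0.0918, 0.2187]
tcp_rot: [[0.284, 0.959, 0.003], [0.959, -0.284, 0.003], [0.003, 0.002, -1.0]]
ft_force: [-0.3, -0.2, 0.6]
finger_gap: 0.999
grasp_force: 0.0
```

```bash
python3 go.py .56 -.063 .15 8
```

```text
clock 2.23 p [ 0.4542 -0.0918  0.2187] psi -16.52 F [-0.2952 -0.2114  0.6261] gap 0.999 gf 0.0 j [ 22.  18. -22. 124.  10.  40. -23.]
travel [0.1916 0.3106 0.2302] dr [ 0.0049 -0.0056 -0.8558]
```

Request:
jog_arm(
  deltas=[
    {"dr": [0, 0, -0.86], "travel": [0.25, 0.3, 0.2], "jaw": 1},
    {"dr": [0, 0, -0.86], "travel": [0.25, 0.3, 0.2], "jaw": 1},
    {"dr": [0, 0, -0.86], "travel": [0.25, 0.49, 0.33], "jaw": 1},
    {"dr": [0, 0, -0.86], "travel": [0.25, 0.49, 0.33], "jaw": 1},
    {"dr": [0, 0, -0.86], "travel": [0.25, 0.49, 0.33], "jaw": 1},
    {"dr": [0, 0, -0.86], "travel": [0.25, 0.49, 0.33], "jaw": 1},
  ],
)

```text
clock: 2.73
tcp_pos: [0.6168, -0.0697, 0.116]
tcp_rot: [[-0.133, 0.991, -0.001], [0.991, 0.133, 0.002], [0.002, -0.001, -1.0]]
ft_force: [0.4, -0.1, 1.2]
finger_gap: 0.999
grasp_force: 0.0
```

```bash
python3 - <<'E'
from fit import *
im,d=camera("wrist"); P,u,v=cloud("wrist",d); Z=P[...,2]; cv2.imwrite("pics/w1.png",im)
rect(P,(Z>.035)&(Z<.055)&(abs(P[...,0]-.617)<.06)&(abs(P[...,1]+.063)<.1),"brush")
E
python3 go.py .617 -.063 .022 8
```

```text
brush 14036 [615.3 -62.7] [ 51.3 148.3] 8.4 z 0.0473 0.0497
clock 2.78 p [ 0.6145 -0.0698  0.1174] psi 7.62 F [-0.9176  1.0172  0.2605] gap 1.0 gf 0.0 j [ 17.  36. -23. 110.  21.  39. -12.]
travel [0.021  0.012  0.3179] dr [-0.0042 -0.0025 -0.0134]
```

View pics/w1.png

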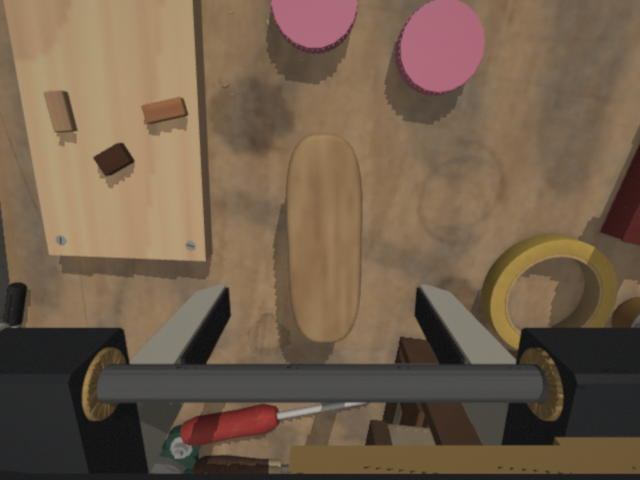

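The wrist view shows the brush at (325,240), aligned between the fingers at about (225,300) and (425,300), with the off-cuts clear of them at left. I'm going down to grip.

Request:
jog_arm(
  deltas=[
    {"dr": [0, 0, -0.02], "travel": [0.02, 0.01, 0.12], "jaw": 1},
    {"dr": [0, 0, -0.02], "travel": [0.02, 0.01, 0.22], "jaw": 1},
    {"dr": [0, 0, -0.02], "travel": [0.02, 0.01, 0.29], "jaw": 1},
    {"dr": [0, 0, -0.02], "travel": [0.02, 0.01, 0.318], "jaw": 1},
    {"dr": [0, 0, -0.02], "travel": [0.02, 0.01, 0.318], "jaw": 1},
    {"dr": [0, 0, -0.02], "travel": [0.02, 0.01, 0.318], "jaw": 0.4},
    {"dr": [0, 0, -0.02], "travel": [0.02, 0.01, 0.318], "jaw": 0.4},
    {"dr": [0, 0, -0.02], "travel": [0.02, 0.01, 0.318], "jaw": 0.4},
  ],
  grip_force=30,
)

```text
clock: 3.45
tcp_pos: [0.6166, -0.0638, 0.026]
tcp_rot: [[-0.142, 0.99, 0.002], [0.99, 0.142, -0.0], [-0.001, 0.002, -1.0]]
ft_force: [-0.0, 0.7, 0.7]
finger_gap: 0.837
grasp_force: 0.0
```

Request:
jog_arm(
  deltas=[
    {"dr": [0, 0, 0], "travel": [0, 0, 0], "jaw": 0.4},
    {"dr": [0, 0, 0], "travel": [0, 0, 0], "jaw": 0.4},
    {"dr": [0, 0, 0], "travel": [0, 0, 0], "jaw": 0.4},
  ],
)

```text
clock: 3.7
tcp_pos: [0.6161, -0.0637, 0.0248]
tcp_rot: [[-0.142, 0.99, 0.001], [0.99, 0.142, -0.0], [-0.0, 0.001, -1.0]]
ft_force: [0.6, 0.9, -0.3]
finger_gap: 0.618
grasp_force: 0.0
```

```bash
python3 go.py .5 .08 .12 8
```

```text
clock 3.7 p [ 0.6161 -0.0637  0.0248] psi 8.19 F [ 0.5696  0.9047 -0.2503] gap 0.618 gf 0.0 j [ 13.  43. -18. 113.  27.  29. -16.]
travel [ 0.5291 -0.3145 -0.3177] dr [0.0016 0.0005 0.0065]
```

Request:
jog_arm(
  deltas=[
    {"dr": [0, 0, 0], "travel": [0, 0, 0], "jaw": 0.4},
    {"dr": [0, 0, 0], "travel": [0, 0, 0], "jaw": 0.4},
    {"dr": [0, 0, 0], "travel": [0, 0, 0], "jaw": 0.4},
    {"dr": [0, 0, 0], "travel": [0, 0, 0], "jaw": 0.4},
  ],
)

```text
clock: 4.03
tcp_pos: [0.6159, -0.0636, 0.0245]
tcp_rot: [[-0.143, 0.99, 0.0], [0.99, 0.143, -0.0], [-0.0, 0.0, -1.0]]
ft_force: [-1.0, -0.0, 5.3]
finger_gap: 0.543
grasp_force: 30.1
```

```bash
python3 go.py .5 .08 .12 8
```

```text
clock 4.03 p [ 0.6159 -0.0636  0.0245] psi 8.19 F [-1.0223 -0.0049  5.2564] gap 0.543 gf 30.13818503532093 j [ 13.  43. -18. 113.  27.  29. -16.]
travel [ 0.5289 -0.3141 -0.3185] dr [0.0005 0.0005 0.0067]
```

Request:
jog_arm(
  deltas=[
    {"dr": [0, 0, 0], "travel": [0, 0, -0.08], "jaw": 0.4},
    {"dr": [0, 0, 0.1], "travel": [0.05, -0.1, -0.2], "jaw": 0.4},
    {"dr": [0, 0, 0.3], "travel": [0.2, -0.2, -0.27], "jaw": 0.4},
    {"dr": [0, 0, 0.5], "travel": [0.3, -0.3, -0.27], "jaw": 0.4},
    {"dr": [0, 0, 0.7], "travel": [0.37, -0.34, -0.27], "jaw": 0.4},
    {"dr": [0, 0, 0.95], "travel": [0.37, -0.34, -0.27], "jaw": 0.4},
    {"dr": [0, 0, 0.95], "travel": [0.37, -0.34, -0.27], "jaw": 0.4},
    {"dr": [0, 0, 0.95], "travel": [0.37, -0.34, -0.27], "jaw": 0.4},
  ],
)

```text
clock: 4.7
tcp_pos: [0.4995, 0.032, 0.1054]
tcp_rot: [[0.321, 0.947, 0.001], [0.947, -0.321, -0.001], [-0.0, 0.001, -1.0]]
ft_force: [1.1, 0.3, -0.6]
finger_gap: 0.545
grasp_force: 29.8
```

```bash
python3 go.py .4525 .0845 .1 -84.8
```

```text
clock 4.7 p [0.4995 0.032  0.1054] psi -18.75 F [ 1.1163  0.3229 -0.6156] gap 0.545 gf 29.770728688454255 j [ -1.  30. -13. 126.  15.  26. -45.]
travel [ 0.1154 -0.2047  0.0177] dr [ 0.0019 -0.0005  2.3057]
```

Request:
jog_arm(
  deltas=[
    {"dr": [0, 0, 0.95], "travel": [0.115, -0.2, 0], "jaw": 0.4},
    {"dr": [0, 0, 0.95], "travel": [0.115, -0.2, 0], "jaw": 0.4},
    {"dr": [0, 0, 0.95], "travel": [0.115, -0.2, 0], "jaw": 0.4},
    {"dr": [0, 0, 0.95], "travel": [0.115, -0.2, 0], "jaw": 0.4},
    {"dr": [0, 0, 0.95], "travel": [0.115, -0.2, 0], "jaw": 0.4},
  ],
)

```text
clock: 5.12
tcp_pos: [0.4546, 0.0835, 0.1048]
tcp_rot: [[0.723, 0.691, 0.0], [0.691, -0.723, -0.0], [-0.0, 0.0, -1.0]]
ft_force: [0.8, -0.1, -1.1]
finger_gap: 0.542
grasp_force: 29.8
```

Request:
jog_arm(
  deltas=[
    {"dr": [0, 0, 0.95], "travel": [0, 0, 0], "jaw": 0.4},
    {"dr": [0, 0, 0.95], "travel": [0, 0, 0], "jaw": 0.4},
    {"dr": [0, 0, 0.95], "travel": [0, 0, 0], "jaw": 0.4},
    {"dr": [0, 0, 0.95], "travel": [0, 0, 0], "jaw": 0.4},
    {"dr": [0, 0, 0.95], "travel": [0, 0, 0], "jaw": 0.4},
  ],
)

```text
clock: 5.53
tcp_pos: [0.4545, 0.083, 0.1048]
tcp_rot: [[0.959, 0.284, -0.0], [0.284, -0.959, -0.001], [-0.0, 0.001, -1.0]]
ft_force: [-0.2, -0.4, 0.8]
finger_gap: 0.545
grasp_force: 29.8
```

```bash
python3 go.py .4525 .0845 .046 -84.8
```

```text
clock 5.53 p [0.4545 0.083  0.1048] psi -73.47 F [-0.2461 -0.4119  0.7989] gap 0.545 gf 29.771744397003204 j [-19.  28.   3. 131.  -3.  21. -87.]
travel [-0.0048 -0.0069  0.196 ] dr [0.0012 0.0006 0.3954]
```

Request:
jog_arm(
  deltas=[
    {"dr": [0, 0, 0.2], "travel": [0, 0, 0.08], "jaw": 0.4},
    {"dr": [0, 0, 0.395], "travel": [0, 0, 0.15], "jaw": 0.4},
    {"dr": [0, 0, 0.395], "travel": [0, 0, 0.18], "jaw": 0.4},
    {"dr": [0, 0, 0.395], "travel": [0, 0, 0.196], "jaw": 0.4},
    {"dr": [0, 0, 0.395], "travel": [0, 0, 0.196], "jaw": 0.4},
    {"dr": [0, 0, 0.395], "travel": [0, 0, 0.196], "jaw": 0.4},
    {"dr": [0, 0, 0.395], "travel": [0, 0, 0.2], "jaw": 0.4},
    {"dr": [0, 0, 0.395], "travel": [0, 0, 0.2], "jaw": 0.4},
  ],
)

```text
clock: 6.2
tcp_pos: [0.4539, 0.084, 0.0458]
tcp_rot: [[0.996, 0.093, 0.001], [0.093, -0.996, 0.0], [0.001, -0.0, -1.0]]
ft_force: [0.1, -0.0, -0.9]
finger_gap: 0.547
grasp_force: 29.8
```

```bash
python3 go.py .4525 .0845 .044 -84.8; python3 - <<'E'
from fit import *
im,d=camera("scene"); cv2.imwrite("pics/s1.png",cv2.resize(im[180:360,270:510],None,fx=3,fy=3))
E
```

```text
clock 6.2 p [0.4539 0.084  0.0458] psi -84.68 F [ 0.063  -0.0132 -0.8782] gap 0.547 gf 29.77015740936622 j [-20.  34.   3. 134.  -9.  12. -93.]
travel [-0.0046 -0.0022  0.006 ] dr [-0.0007 -0.0022  0.004 ]
```

View pics/s1.png

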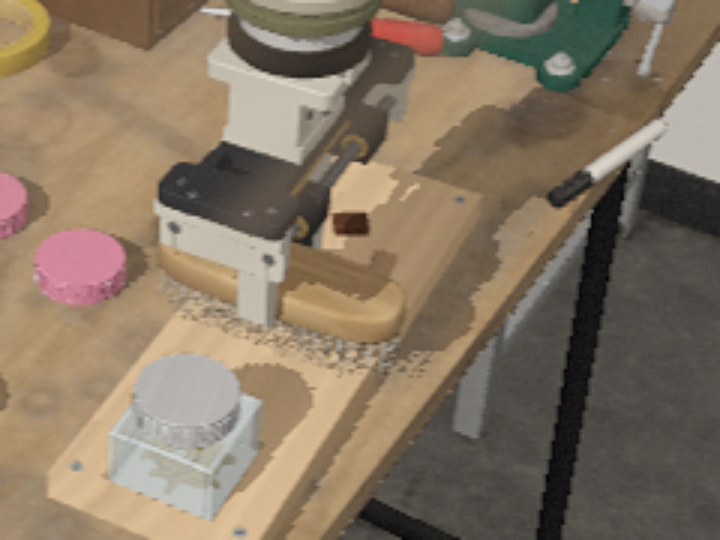

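The scene view shows the brush lying across the board between the jar (185,440) and the off-cuts (dark one at 350,223), with the fingers clear. I'm sweeping slowly towards the free end.

Request:
jog_arm(
  deltas=[
    {"dr": [0, 0, 0], "travel": [-0.004, 0.03, 0.004], "jaw": 0.4},
    {"dr": [0, 0, 0], "travel": [-0.004, 0.06, 0.004], "jaw": 0.4},
    {"dr": [0, 0, 0], "travel": [-0.004, 0.09, 0.004], "jaw": 0.4},
    {"dr": [0, 0, 0], "travel": [-0.004, 0.12, 0.004], "jaw": 0.4},
    {"dr": [0, 0, 0], "travel": [-0.004, 0.15, 0.004], "jaw": 0.4},
    {"dr": [0, 0, 0], "travel": [-0.004, 0.18, 0.004], "jaw": 0.4},
    {"dr": [0, 0, 0], "travel": [-0.004, 0.21, 0.004], "jaw": 0.4},
    {"dr": [0, 0, 0], "travel": [-0.004, 0.24, 0.004], "jaw": 0.4},
  ],
)

```text
clock: 6.92
tcp_pos: [0.459, 0.0111, 0.044]
tcp_rot: [[0.996, 0.091, -0.0], [0.091, -0.996, -0.0], [-0.0, 0.0, -1.0]]
ft_force: [0.4, -0.0, 0.7]
finger_gap: 0.544
grasp_force: 29.8
```

Request:
jog_arm(
  deltas=[
    {"dr": [0, 0, 0], "travel": [0, 0.025, 0], "jaw": 0.4},
    {"dr": [0, 0, 0], "travel": [0, 0.05, 0], "jaw": 0.4},
    {"dr": [0, 0, 0], "travel": [0, 0.075, 0], "jaw": 0.4},
    {"dr": [0, 0, 0], "travel": [0, 0.1, 0], "jaw": 0.4},
    {"dr": [0, 0, 0], "travel": [0, 0.125, 0], "jaw": 0.4},
    {"dr": [0, 0, 0], "travel": [0, 0.15, 0], "jaw": 0.4},
    {"dr": [0, 0, 0], "travel": [0, 0.175, 0], "jaw": 0.4},
    {"dr": [0, 0, 0], "travel": [0, 0.2, 0], "jaw": 0.4},
  ],
)

```text
clock: 7.58
tcp_pos: [0.4644, -0.0483, 0.044]
tcp_rot: [[0.996, 0.091, -0.0], [0.091, -0.996, -0.0], [-0.0, 0.0, -1.0]]
ft_force: [-0.8, 0.4, -1.6]
finger_gap: 0.548
grasp_force: 29.8
```

```bash
python3 go.py .468 -.09 .0447 -84.8
```

```text
clock 7.58 p [ 0.4644 -0.0483  0.044 ] psi -84.76 F [-0.7514  0.4056 -1.5894] gap 0.548 gf 29.76390454277862 j [ -2.  35.   1. 133.  -3.  12. -83.]
travel [-0.0007  0.1395 -0.0024] dr [0.     0.0002 0.0013]
```

Request:
jog_arm(
  deltas=[
    {"dr": [0, 0, 0], "travel": [0, 0.02, 0], "jaw": 0.4},
    {"dr": [0, 0, 0], "travel": [0, 0.04, 0], "jaw": 0.4},
    {"dr": [0, 0, 0], "travel": [0, 0.06, 0], "jaw": 0.4},
    {"dr": [0, 0, 0], "travel": [0, 0.08, 0], "jaw": 0.4},
    {"dr": [0, 0, 0], "travel": [0, 0.1, 0], "jaw": 0.4},
    {"dr": [0, 0, 0], "travel": [0, 0.12, 0], "jaw": 0.4},
    {"dr": [0, 0, 0], "travel": [0, 0.14, 0], "jaw": 0.4},
    {"dr": [0, 0, 0], "travel": [0, 0.15, 0], "jaw": 0.4},
  ],
)

```text
clock: 8.25
tcp_pos: [0.4686, -0.0934, 0.044]
tcp_rot: [[0.996, 0.09, 0.0], [0.09, -0.996, -0.0], [0.0, 0.0, -1.0]]
ft_force: [-0.2, -0.3, -0.4]
finger_gap: 0.542
grasp_force: 29.8
```

Request:
jog_arm(
  deltas=[
    {"dr": [0, 0, 0], "travel": [0, 0, 0], "jaw": 0.4},
    {"dr": [0, 0, 0], "travel": [0, 0, -0.08], "jaw": 0.4},
    {"dr": [0, 0, 0], "travel": [0, -0.1, -0.2], "jaw": 0.4},
    {"dr": [0, 0, -0.2], "travel": [0.1, -0.3, -0.2], "jaw": 0.4},
    {"dr": [0, 0, -0.4], "travel": [0.2, -0.4, -0.2], "jaw": 0.4},
    {"dr": [0, 0, -0.6], "travel": [0.2, -0.4, -0.2], "jaw": 0.4},
    {"dr": [0, 0, -0.9], "travel": [0.2, -0.4, -0.2], "jaw": 0.4},
    {"dr": [0, 0, -0.9], "travel": [0.2, -0.4, -0.2], "jaw": 0.4},
  ],
)

```text
clock: 8.92
tcp_pos: [0.5179, 0.0348, 0.104]
tcp_rot: [[0.852, 0.524, 0.001], [0.524, -0.852, 0.001], [0.001, -0.0, -1.0]]
ft_force: [-1.2, -0.4, -0.8]
finger_gap: 0.543
grasp_force: 29.8
```

```bash
python3 go.py .615 -.063 .1 8; python3 - <<'E'
from fit import *
a,d=camera("top"); b,_=camera("scene"); np.save("top1.npy",d)
A=cv2.resize(a[220:350,380:560],(800,578)); B=b[180:340,280:520]
cv2.imwrite("pics/t2.png",np.vstack([cv2.resize(a[210:350,360:570],(450,300)),cv2.resize(B,(450,300))]))
E
```

```text
clock 8.92 p [0.5179 0.0348 0.104 ] psi -58.43 F [-1.2322 -0.4213 -0.7986] gap 0.543 gf 29.76929378870409 j [ -7.  30.  -4. 124.   5.  26. -74.]
travel [0.1052 0.4473 0.0133] dr [ 0.0004 -0.0019 -2.3189]
```

View pics/t2.png

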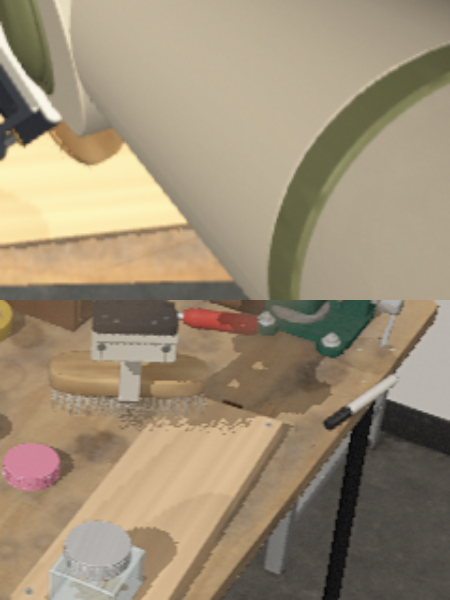

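The top view is blocked by the arm. In the lower (scene) half the off-cuts lie past the board's free end, at (260,378), (232,395) and (232,405), and the visible part of the board is clear. I'm taking the brush back to its place.

Request:
jog_arm(
  deltas=[
    {"dr": [0, 0, -0.95], "travel": [0.1, 0.2, 0.01], "jaw": 0.4},
    {"dr": [0, 0, -0.95], "travel": [0.1, 0.2, 0.01], "jaw": 0.4},
    {"dr": [0, 0, -0.95], "travel": [0.1, 0.3, 0.01], "jaw": 0.4},
    {"dr": [0, 0, -0.95], "travel": [0.1, 0.3, 0.01], "jaw": 0.4},
    {"dr": [0, 0, -0.95], "travel": [0.1, 0.4, 0.01], "jaw": 0.4},
    {"dr": [0, 0, -0.95], "travel": [0.1, 0.4, 0.01], "jaw": 0.4},
  ],
)

```text
clock: 9.52
tcp_pos: [0.6057, -0.0615, 0.1006]
tcp_rot: [[0.535, 0.845, 0.0], [0.845, -0.535, -0.003], [-0.002, 0.001, -1.0]]
ft_force: [0.1, -0.2, -0.9]
finger_gap: 0.541
grasp_force: 29.8
```

Request:
jog_arm(
  deltas=[
    {"dr": [0, 0, -0.95], "travel": [0, 0, 0], "jaw": 0.4},
    {"dr": [0, 0, -0.95], "travel": [0, 0, 0], "jaw": 0.4},
    {"dr": [0, 0, -0.95], "travel": [0, 0, 0], "jaw": 0.4},
    {"dr": [0, 0, -0.95], "travel": [0, 0, 0], "jaw": 0.4},
    {"dr": [0, 0, -0.95], "travel": [0, 0, 0], "jaw": 0.4},
  ],
)

```text
clock: 9.93
tcp_pos: [0.6036, -0.0564, 0.1005]
tcp_rot: [[0.08, 0.997, -0.002], [0.997, -0.08, -0.0], [-0.0, -0.002, -1.0]]
ft_force: [-0.3, -0.4, -1.4]
finger_gap: 0.542
grasp_force: 29.8
```

```bash
python3 go.py .613 -.055 .027 8
```

```text
clock 9.93 p [ 0.6036 -0.0564  0.1005] psi -4.62 F [-0.2628 -0.4406 -1.3885] gap 0.542 gf 29.76842865755316 j [ 14.  36. -21. 112.  21.  35. -25.]
travel [0.0074 0.0314 0.245 ] dr [-0.0036  0.0005 -0.4404]
```

Request:
jog_arm(
  deltas=[
    {"dr": [0, 0, -0.2], "travel": [0.01, 0.03, 0.08], "jaw": 0.4},
    {"dr": [0, 0, -0.44], "travel": [0.01, 0.03, 0.16], "jaw": 0.4},
    {"dr": [0, 0, -0.44], "travel": [0.01, 0.03, 0.21], "jaw": 0.4},
    {"dr": [0, 0, -0.44], "travel": [0.01, 0.03, 0.235], "jaw": 0.4},
    {"dr": [0, 0, -0.44], "travel": [0.01, 0.03, 0.24], "jaw": 0.4},
    {"dr": [0, 0, -0.44], "travel": [0.01, 0.03, 0.245], "jaw": 0.4},
    {"dr": [0, 0, -0.44], "travel": [0.01, 0.03, 0.25], "jaw": 0.4},
    {"dr": [0, 0, -0.44], "travel": [0.01, 0.03, 0.25], "jaw": 0.4},
  ],
)

```text
clock: 10.6
tcp_pos: [0.6144, -0.0526, 0.0267]
tcp_rot: [[-0.139, 0.99, 0.001], [0.99, 0.139, -0.0], [-0.0, 0.001, -1.0]]
ft_force: [0.3, 1.3, -0.0]
finger_gap: 0.54
grasp_force: 29.8
```

```bash
python3 go.py .613 -.055 .0245 8
```

```text
clock 10.6 p [ 0.6144 -0.0526  0.0267] psi 7.97 F [ 0.2887  1.297  -0.0087] gap 0.54 gf 29.770267006242648 j [ 13.  43. -20. 113.  29.  29. -20.]
travel [-0.0072 -0.0058  0.0075] dr [ 0.002   0.0008 -0.0009]
```

Request:
jog_arm(
  deltas=[
    {"dr": [0, 0, 0], "travel": [0, 0, 0.004], "jaw": 0.4},
    {"dr": [0, 0, 0], "travel": [0, 0, 0.008], "jaw": 0.4},
    {"dr": [0, 0, 0], "travel": [0, 0, 0.008], "jaw": 0.4},
    {"dr": [0, 0, 0], "travel": [0, 0, 0.008], "jaw": 0.4},
  ],
)

```text
clock: 10.93
tcp_pos: [0.6145, -0.0526, 0.0245]
tcp_rot: [[-0.14, 0.99, 0.001], [0.99, 0.14, -0.0], [-0.0, 0.001, -1.0]]
ft_force: [-0.9, 0.4, 6.0]
finger_gap: 0.544
grasp_force: 30.0
```

```bash
python3 go.py .613 -.055 .0245 8
```

```text
clock 10.93 p [ 0.6145 -0.0526  0.0245] psi 8.02 F [-0.9173  0.4466  6.0055] gap 0.544 gf 30.042943420121446 j [ 13.  43. -20. 113.  29.  29. -20.]
travel [-0.0071 -0.0061  0.    ] dr [0.0024 0.001  0.0008]
```

Contact with the bench at 6 N, so I'm opening and rising.

Request:
jog_arm(
  deltas=[
    {"dr": [0, 0, 0], "travel": [0, 0, 0], "jaw": 1},
    {"dr": [0, 0, 0], "travel": [0, 0, 0], "jaw": 1},
    {"dr": [0, 0, 0], "travel": [0, 0, 0], "jaw": 1},
    {"dr": [0, 0, 0], "travel": [0, 0, 0], "jaw": 1},
    {"dr": [0, 0, 0], "travel": [0, 0, 0], "jaw": 1},
    {"dr": [0, 0, 0], "travel": [0, 0, -0.02], "jaw": 1},
    {"dr": [0, 0, 0], "travel": [0, 0, -0.1], "jaw": 1},
    {"dr": [0, 0, 0], "travel": [0, 0, -0.2], "jaw": 1},
  ],
)

```text
clock: 11.6
tcp_pos: [0.6126, -0.0524, 0.0828]
tcp_rot: [[-0.141, 0.99, -0.004], [0.99, 0.141, 0.0], [0.001, -0.004, -1.0]]
ft_force: [0.6, -0.8, 1.3]
finger_gap: 0.99
grasp_force: 0.0
```

```bash
python3 go.py .4417 .204 .16 -30
```

```text
clock 11.6 p [ 0.6126 -0.0524  0.0828] psi 8.08 F [ 0.6346 -0.7502  1.347 ] gap 0.99 gf 0.0 j [ 15.  39. -24. 111.  25.  35. -17.]
travel [ 0.9264 -0.445  -0.2549] dr [-0.0083  0.001   1.3293]
```

Request:
jog_arm(
  deltas=[
    {"dr": [0, 0, 0], "travel": [0.05, -0.05, -0.13], "jaw": 1},
    {"dr": [0, 0, 0.95], "travel": [0.92, -0.44, -0.28], "jaw": 1},
    {"dr": [0, 0, 0.95], "travel": [0.92, -0.44, -0.28], "jaw": 1},
    {"dr": [0, 0, 0.95], "travel": [0.92, -0.44, -0.28], "jaw": 1},
    {"dr": [0, 0, 0.95], "travel": [0.92, -0.44, -0.28], "jaw": 1},
    {"dr": [0, 0, 0.95], "travel": [0.92, -0.44, -0.28], "jaw": 1},
    {"dr": [0, 0, 0.95], "travel": [0.92, -0.44, -0.28], "jaw": 1},
    {"dr": [0, 0, 0.95], "travel": [0.92, -0.44, -0.28], "jaw": 1},
  ],
)

```text
clock: 12.27
tcp_pos: [0.4433, 0.2038, 0.1685]
tcp_rot: [[0.328, 0.945, 0.0], [0.945, -0.328, 0.0], [0.0, 0.0, -1.0]]
ft_force: [0.6, 0.4, 0.1]
finger_gap: 0.999
grasp_force: 0.0
```

Request:
jog_arm(
  deltas=[
    {"dr": [0, 0, 0.38], "travel": [0, 0, 0], "jaw": 1},
    {"dr": [0, 0, 0.38], "travel": [0, 0, 0], "jaw": 1},
    {"dr": [0, 0, 0.38], "travel": [0, 0, 0], "jaw": 1},
    {"dr": [0, 0, 0.38], "travel": [0, 0, 0], "jaw": 1},
  ],
)

```text
clock: 12.6
tcp_pos: [0.4446, 0.2024, 0.1679]
tcp_rot: [[0.498, 0.867, 0.0], [0.867, -0.498, -0.0], [0.0, 0.0, -1.0]]
ft_force: [0.5, 0.5, -0.5]
finger_gap: 1.0
grasp_force: 0.0
```

```bash
python3 - <<'E'
from fit import *
s=arm.read_state(); im,d=camera("wrist"); P,u,v=cloud("wrist",d); Z=P[...,2]
rect(P,(Z>.066)&(Z<.08)&(abs(P[...,0]-.442)<.05)&(abs(P[...,1]-.204)<.05),"cap")
a,dt=camera("top"); b,_=camera("scene")
f=lambda i:cv2.resize(i,(400,300)); cv2.imwrite("pics/m3.png",np.vstack([np.hstack([f(im),f(a[150:345,240:500])]),np.hstack([f(b[200:350,280:480]),f(a)])]))
E
python3 go.py .4417 .204 .055 -30
```

```text
cap 4127 [442.5 204.2] [56.1 56. ] 70.2 z 0.0709 0.0733
clock 12.75 p [0.4449 0.2017 0.1676] psi -30.0 F [-0.6318 -0.6431 -0.0371] gap 0.994 gf 0.0 j [-19.  23. -16. 124.  11.  34. -73.]
travel [ 0.0013 -0.0129  0.3753] dr [-0.0002  0.0004 -0.0001]
```

View pics/m3.png

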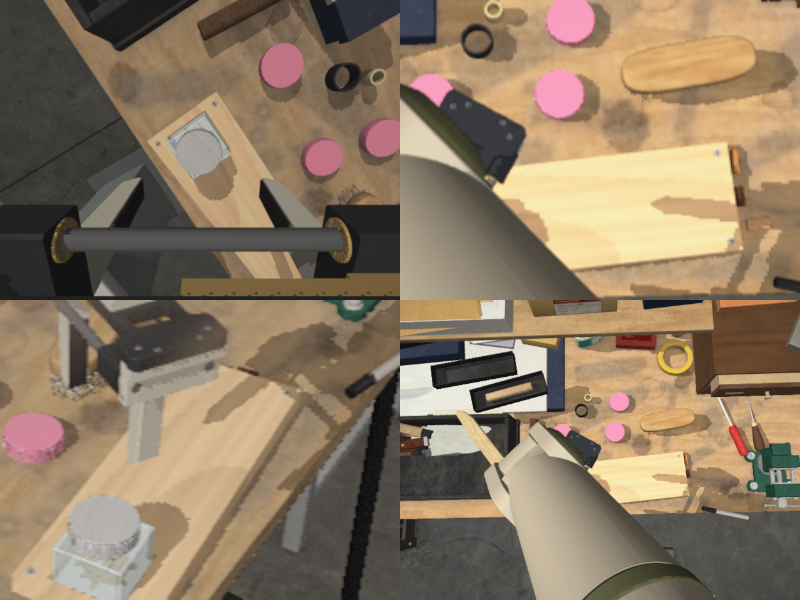

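Top-right tile: the brush lies flat at (690,65) and the board is bare. The off-cuts sit beyond its free end at (735,160), (740,196) and (757,224), two of them close against the edge, so I'm checking their heights.

```bash
python3 - <<'E'
from fit import *
im,d=camera("top"); P,u,v=cloud("top",d)
B=np.array([.4534,.0746]); q=P[...,:2]-B; bx=q@[.9959,.0902]; by=q@[-.0902,.9959]; Z=P[...,2]
m=(abs(bx)<.075)&(by<-.179)&(by>-.25)&(Z>.0035)
n,l,st,c=cv2.connectedComponentsWithStats(m.astype(np.uint8))
for i in range(1,n):
    if st[i,4]>12: k=l==i; print(st[i,4],"bx",bx[k].min(),bx[k].max(),"by",by[k].min(),by[k].max(),"z",np.percentile(Z[k],[10,50,90]))
# anything above the board surface
m=(abs(bx)<.055)&(by>-.17)&(by<-.0)&(Z>.0215)&(Z<.04); print("on board px",m.sum())
E
```

```text
83 bx 0.024147767619965857 0.05211864430755291 by -0.18873700094168047 -0.17903838767468405 z [0.0089 0.0118 0.0137]
64 bx -0.01279643776726541 0.01004275471285569 by -0.19027995237341178 -0.17911943913598763 z [0.0101 0.0154 0.0169]
115 bx -0.039973141973319526 -0.027200181999157455 by -0.21202979432623748 -0.18504771501321202 z [0.0053 0.0074 0.0095]
on board px 171
```

The off-cuts rest on the bench: two stand on edge against the board's end (tops 12–16 mm) and the third lies flat. Next is the cap: the fingertips have to stay above the jar's shoulder (about 52 mm), so I'm taking the TCP to about 55.5 mm.

Request:
jog_arm(
  deltas=[
    {"dr": [0, 0, 0], "travel": [0.002, -0.012, 0.12], "jaw": 1},
    {"dr": [0, 0, 0], "travel": [0.002, -0.012, 0.22], "jaw": 1},
    {"dr": [0, 0, 0], "travel": [0.002, -0.012, 0.29], "jaw": 1},
    {"dr": [0, 0, 0], "travel": [0.002, -0.012, 0.33], "jaw": 1},
    {"dr": [0, 0, 0], "travel": [0.002, -0.012, 0.36], "jaw": 0.8},
    {"dr": [0, 0, 0], "travel": [0.002, -0.012, 0.37], "jaw": 0.75},
    {"dr": [0, 0, 0], "travel": [0.002, -0.012, 0.374], "jaw": 0.7},
    {"dr": [0, 0, 0], "travel": [0.002, -0.012, 0.374], "jaw": 0.7},
  ],
)

```text
clock: 13.47
tcp_pos: [0.4421, 0.2045, 0.0557]
tcp_rot: [[0.501, 0.866, 0.0], [0.866, -0.501, 0.0], [0.0, 0.0, -1.0]]
ft_force: [-0.9, 0.3, 0.6]
finger_gap: 0.762
grasp_force: 0.0
```

```bash
python3 go.py .442 .204 .0555 -30;  python3 - <<'E'
from h import *
im,_=camera("scene"); cv2.imwrite("pics/s4.png",cv2.resize(im[250:380,260:430],(680,520)))
E
```

```text
clock 13.47 p [0.4421 0.2045 0.0557] psi -30.06 F [-0.8762  0.2819  0.5652] gap 0.762 gf 0.0 j [-25.  34.  -9. 130.  18.  17. -80.]
travel [-0.0018  0.0005  0.0005] dr [ 0.0003 -0.0006 -0.002 ]
```

View pics/s4.png

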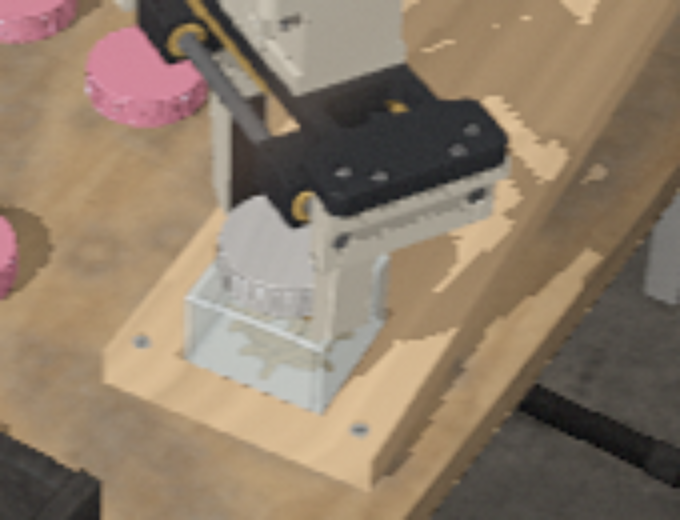

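The crop shows the fingers straddling the cap (270,250), with their tips above the glass shoulder. I'm closing at 55 N.

Request:
jog_arm(
  deltas=[
    {"dr": [0, 0, 0], "travel": [0, 0, 0], "jaw": 0.4},
    {"dr": [0, 0, 0], "travel": [0, 0, 0], "jaw": 0.4},
    {"dr": [0, 0, 0], "travel": [0, 0, 0], "jaw": 0.4},
    {"dr": [0, 0, 0], "travel": [0, 0, 0], "jaw": 0.4},
    {"dr": [0, 0, 0], "travel": [0, 0, 0], "jaw": 0.4},
    {"dr": [0, 0, 0], "travel": [0, 0, 0], "jaw": 0.4},
    {"dr": [0, 0, 0], "travel": [0, 0, 0], "jaw": 0.4},
    {"dr": [0, 0, 0], "travel": [0, 0, 0], "jaw": 0.4},
  ],
  grip_force=55,
)

```text
clock: 14.18
tcp_pos: [0.4423, 0.2047, 0.056]
tcp_rot: [[0.501, 0.866, 0.001], [0.866, -0.501, 0.0], [0.001, 0.001, -1.0]]
ft_force: [0.2, -0.7, 6.0]
finger_gap: 0.591
grasp_force: 55.0
```

```bash
python3 go.py .442 .204 .0555 -30; python3 -c "
from h import *; print(arm.read_state()['wrist_torque'])"
```

```text
clock 14.18 p [0.4423 0.2047 0.056 ] psi -30.05 F [ 0.2111 -0.7216  5.9917] gap 0.591 gf 55.0028159993235 j [-25.  34.  -9. 130.  18.  17. -80.]
travel [-0.0024  0.0004  0.0017] dr [ 0.0014 -0.0018 -0.0019]
[-0.15237414 -0.01041123  0.02320477]
```

Request:
jog_arm(
  deltas=[
    {"dr": [0, 0, -0.11], "travel": [0, 0, 0], "jaw": 0.4},
    {"dr": [0, 0, -0.22], "travel": [0, 0, 0], "jaw": 0.4},
    {"dr": [0, 0, -0.33], "travel": [0, 0, 0], "jaw": 0.4},
    {"dr": [0, 0, -0.44], "travel": [0, 0, -0.001], "jaw": 0.4},
    {"dr": [0, 0, -0.55], "travel": [0, 0, -0.001], "jaw": 0.4},
    {"dr": [0, 0, -0.66], "travel": [0, 0, -0.001], "jaw": 0.4},
    {"dr": [0, 0, -0.77], "travel": [0, 0, -0.002], "jaw": 0.4},
    {"dr": [0, 0, -0.88], "travel": [0, 0, -0.002], "jaw": 0.4},
  ],
)

```text
clock: 14.85
tcp_pos: [0.4424, 0.2049, 0.0566]
tcp_rot: [[0.082, 0.997, 0.001], [0.997, -0.082, 0.001], [0.001, 0.001, -1.0]]
ft_force: [-0.4, 0.7, 7.6]
finger_gap: 0.592
grasp_force: 55.0
```

```bash
python3 go.py .442 .204 .0555 46; python3 -c "
from h import *; print(arm.read_state()['wrist_torque'])"
```

```text
clock 14.85 p [0.4424 0.2049 0.0566] psi -4.73 F [-0.3551  0.7104  7.5755] gap 0.592 gf 55.002718130126595 j [-21.  34. -16. 129.  27.  19. -64.]
travel [-0.0031 -0.0009  0.0038] dr [ 0.003  -0.0006 -1.7707]
[-0.02366941  0.06034766 -0.24440371]
```

Request:
jog_arm(
  deltas=[
    {"dr": [0, 0, -0.11], "travel": [0, 0, 0], "jaw": 0.4},
    {"dr": [0, 0, -0.22], "travel": [0, 0, 0], "jaw": 0.4},
    {"dr": [0, 0, -0.33], "travel": [0, 0, -0.001], "jaw": 0.4},
    {"dr": [0, 0, -0.44], "travel": [0, 0, -0.001], "jaw": 0.4},
    {"dr": [0, 0, -0.55], "travel": [0, 0, -0.001], "jaw": 0.4},
    {"dr": [0, 0, -0.66], "travel": [0, 0, -0.002], "jaw": 0.4},
    {"dr": [0, 0, -0.77], "travel": [0, 0, -0.002], "jaw": 0.4},
    {"dr": [0, 0, -0.88], "travel": [0, 0, -0.002], "jaw": 0.4},
  ],
)

```text
clock: 15.52
tcp_pos: [0.4425, 0.2051, 0.0573]
tcp_rot: [[-0.35, 0.937, 0.002], [0.937, 0.35, 0.001], [0.0, 0.002, -1.0]]
ft_force: [-0.4, 0.3, 9.9]
finger_gap: 0.591
grasp_force: 55.0
```

```bash
python3 go.py .442 .204 .0555 46; python3 -c "
from h import *; print(arm.read_state()['wrist_torque'])"
```

```text
clock 15.52 p [0.4425 0.2051 0.0573] psi 20.5 F [-0.4388  0.2917  9.9446] gap 0.591 gf 55.003535432042554 j [-16.  35. -22. 129.  36.  22. -48.]
travel [-0.0028 -0.0027  0.0062] dr [ 0.0037  0.0002 -0.89  ]
[ 0.03591925  0.05836623 -0.17616052]
```

Request:
jog_arm(
  deltas=[
    {"dr": [0, 0, -0.11], "travel": [0, 0, 0], "jaw": 0.4},
    {"dr": [0, 0, -0.22], "travel": [0, 0, 0], "jaw": 0.4},
    {"dr": [0, 0, -0.33], "travel": [0, 0, -0.001], "jaw": 0.4},
    {"dr": [0, 0, -0.44], "travel": [0, 0, -0.001], "jaw": 0.4},
    {"dr": [0, 0, -0.55], "travel": [0, 0, -0.001], "jaw": 0.4},
    {"dr": [0, 0, -0.66], "travel": [0, 0, -0.002], "jaw": 0.4},
    {"dr": [0, 0, -0.77], "travel": [0, 0, -0.002], "jaw": 0.4},
    {"dr": [0, 0, -0.89], "travel": [0, 0, -0.002], "jaw": 0.4},
  ],
)

```text
clock: 16.18
tcp_pos: [0.4423, 0.205, 0.0579]
tcp_rot: [[-0.72, 0.694, 0.001], [0.694, 0.72, 0.001], [-0.001, 0.001, -1.0]]
ft_force: [-1.3, 0.3, 8.5]
finger_gap: 0.596
grasp_force: 55.0
```

```bash
python3 go.py .442 .204 .0555 46; python3 - <<'E'
from fit import *
print(arm.read_state()['wrist_torque'])
im,d=camera("scene"); cv2.imwrite("pics/s5.png",cv2.resize(im[250:380,260:430],(680,520)))
E
```

```text
clock 16.18 p [0.4423 0.205  0.0579] psi 46.01 F [-1.3288  0.3154  8.5253] gap 0.596 gf 55.003008011262864 j [-11.  36. -29. 129.  43.  25. -30.]
travel [-0.0017 -0.0031  0.0081] dr [0.003  0.0011 0.0005]
[ 0.0009  0.0804 -0.0722]
```

The torque has dropped to about zero, so the threads should be free after 76°. I'm lifting 5 mm slowly and reading the force.

Request:
jog_arm(
  deltas=[
    {"dr": [0, 0, 0], "travel": [0, 0, -0.002], "jaw": 0.4},
    {"dr": [0, 0, 0], "travel": [0, 0, -0.005], "jaw": 0.4},
    {"dr": [0, 0, 0], "travel": [0, 0, -0.008], "jaw": 0.4},
    {"dr": [0, 0, 0], "travel": [0, 0, -0.011], "jaw": 0.4},
    {"dr": [0, 0, 0], "travel": [0, 0, -0.014], "jaw": 0.4},
    {"dr": [0, 0, 0], "travel": [0, 0, -0.017], "jaw": 0.4},
    {"dr": [0, 0, 0], "travel": [0, 0, -0.017], "jaw": 0.4},
    {"dr": [0, 0, 0], "travel": [0, 0, -0.017], "jaw": 0.4},
  ],
)

```text
clock: 16.9
tcp_pos: [0.4418, 0.2045, 0.0623]
tcp_rot: [[-0.718, 0.696, -0.0], [0.696, 0.718, -0.0], [0.0, -0.0, -1.0]]
ft_force: [0.1, -0.1, -0.0]
finger_gap: 0.597
grasp_force: 55.0
```

```bash
python3 go.py .442 .204 .0555 46; python3 - <<'E'
from fit import *
print(arm.read_state()['wrist_torque'])
im,d=camera("scene"); cv2.imwrite("pics/s6.png",np.hstack([cv2.resize(i,(400,400)) for i in (cv2.imread("pics/s5.png")[:,:520],cv2.resize(im[250:380,260:430],(680,520))[:,:520])]))
E
```

```text
clock 16.9 p [0.4418 0.2045 0.0623] psi 45.86 F [ 0.1297 -0.0965 -0.0259] gap 0.597 gf 54.999791875015944 j [-11.  36. -30. 128.  43.  26. -29.]
travel [-0.0015 -0.0008  0.0226] dr [-0.0002 -0.0001 -0.0048]
[ 0.0228 -0.1633  0.0105]
```

View pics/s6.png

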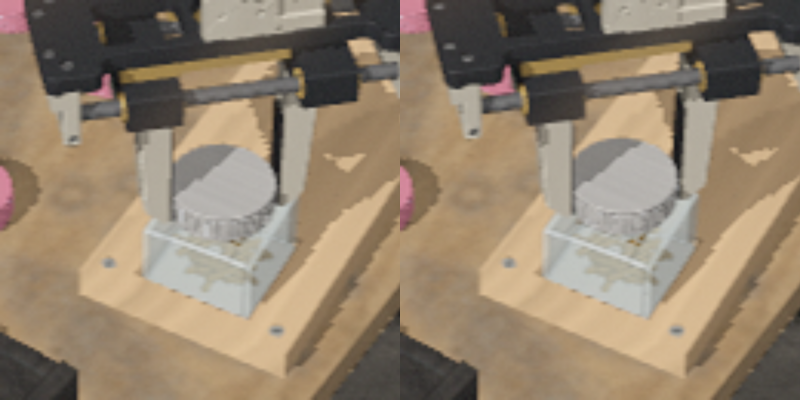

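The jar stays down at (220,265), the cap rises, and there's no pull on the wrist. I'm lifting on until the cap's lower edge is about 24 mm above the mouth.

Request:
jog_arm(
  deltas=[
    {"dr": [0, 0, 0], "travel": [0, 0, -0.012], "jaw": 0.4},
    {"dr": [0, 0, 0], "travel": [0, 0, -0.024], "jaw": 0.4},
    {"dr": [0, 0, 0], "travel": [0, 0, -0.036], "jaw": 0.4},
    {"dr": [0, 0, 0], "travel": [0, 0, -0.048], "jaw": 0.4},
    {"dr": [0, 0, 0], "travel": [0, 0, -0.06], "jaw": 0.4},
    {"dr": [0, 0, 0], "travel": [0, 0, -0.072], "jaw": 0.4},
    {"dr": [0, 0, 0], "travel": [0, 0, -0.082], "jaw": 0.4},
    {"dr": [0, 0, 0], "travel": [0, 0, -0.09], "jaw": 0.4},
  ],
)

```text
clock: 17.62
tcp_pos: [0.4419, 0.2045, 0.0897]
tcp_rot: [[-0.718, 0.696, 0.0], [0.696, 0.718, 0.0], [-0.0, 0.0, -1.0]]
ft_force: [-0.4, 0.3, -0.3]
finger_gap: 0.591
grasp_force: 55.0
```

Request:
jog_arm(
  deltas=[
    {"dr": [0, 0, 0], "travel": [0, 0, 0], "jaw": 0.4},
    {"dr": [0, 0, 0], "travel": [0, 0, 0], "jaw": 0.4},
    {"dr": [0, 0, 0], "travel": [0, 0, 0], "jaw": 0.4},
    {"dr": [0, 0, 0], "travel": [0, 0, 0], "jaw": 0.4},
    {"dr": [0, 0, 0], "travel": [0, 0, 0], "jaw": 0.4},
    {"dr": [0, 0, 0], "travel": [0, 0, 0], "jaw": 0.4},
  ],
)

```text
clock: 18.12
tcp_pos: [0.4418, 0.2046, 0.0891]
tcp_rot: [[-0.718, 0.696, -0.0], [0.696, 0.718, -0.0], [0.0, -0.0, -1.0]]
ft_force: [-0.1, 0.2, -0.8]
finger_gap: 0.596
grasp_force: 55.0
```

```bash
python3 go.py .442 .204 .089 46; python3 - <<'E'
from fit import *
im,d=camera("scene"); P,u,v=cloud("scene",d); Z=P[...,2]
m=(np.hypot(P[...,0]-.442,P[...,1]-.204)<.025)&(Z>.07)&(Z<.13)
print("cap z levels",np.percentile(Z[m],[5,25,50,75]))
cv2.imwrite("pics/s7.png",np.hstack([cv2.resize(im[250:380,260:390],(400,400)),cv2.resize(im[180:310,310:440],(400,400))]))
E
```

```text
clock 18.12 p [0.4418 0.2046 0.0891] psi 45.87 F [-0.0598  0.2371 -0.813 ] gap 0.596 gf 54.9998765217606 j [ -8.  34. -34. 127.  39.  29. -26.]
travel [-0.0018 -0.0008  0.0005] dr [-0.0006 -0.0003 -0.0045]
cap z levels [0.1023 0.1034 0.1041 0.1048]
```

View pics/s7.png

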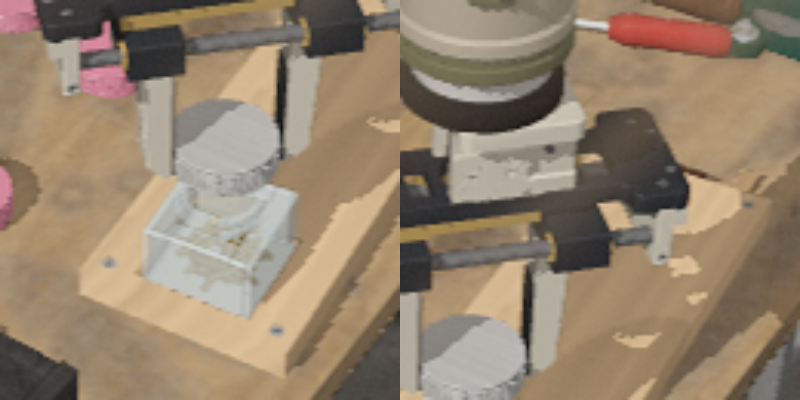

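The open jar sits in its recess at (220,250). The cap is held level above it at (228,145), with its lower edge about 23 mm over the mouth. I'm handing the job in.

```bash
python3 -c "
from plant import arm; print(arm.sign_off())"
```

```text
the job is handed in; nothing more can be done
None
```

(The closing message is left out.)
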